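# Push a silencer into the open air outlet until it locks

### The job

Take the slim silencer with the long grooved stem out of the wooden rack and push its stem straight into the open push-fit outlet of the valve manifold until it clicks past the grip teeth and stays locked. Push gently and stop once it is home (more than about 25 N would damage the fitting), then check the lock with an upward tug of about 10 N and let go, leaving it locked upright in the outlet. Leave the short threaded silencer in the rack and the spool, dish and die where they are.

Things in the scene. Friction and masses are not known exactly. Their poses are not given: they have to be found in the camera images.
- silencer: Slim silencer to fit, 84 mm long, 56 to 91 g. Origin: tip of the stem's nose (lowest point); z along the axis to the head. From the nose: taper 8 to 14 mm wide (0-11 mm), 14 mm lip (11-13), groove 9 mm in diameter (13-20), plain steel stem 14 mm (20-42), ribbed brass head 22 mm in diameter (42-84). Starts upright in a rack hole, stem down, the head's flat underside on the rack's top.
- threaded: The other silencer in the rack, which stays there: short brass threaded stem (16 mm diameter, 12 mm long), a flange 29 mm in diameter and a 24 mm body, 36 mm tall overall. Origin at the centre of its lowest point.
- rack: Wooden rack, 56 x 120 x 46 mm, fixed to the worktop. Origin at the centre of its underside, z up; its two 18 mm holes lie on its y axis 30 mm either side of the origin. Which silencer stands in which hole varies.
- manifold: Valve manifold fixed to the worktop: base plate 74 x 154 x 6 mm, on it on rubber feet an aluminium block 54 x 140 x 48 mm, top 62 mm above the worktop. Origin at the centre of the underside, z up. Three outlets in a row along its y axis, 45 mm apart; those at y = 0 and -45 mm already carry silencers (54 mm tall above the block); that at y = +45 mm is open.
- port (a point): The open push-fit outlet: on its axis, level with the block's top; z up, axes parallel to the manifold's. Bore 16 mm with 2 mm lead-in. Hidden in it are four spring teeth and a sprung seat, set to a depth that differs each time by up to 11 mm. The nose passes the teeth against about 4 to 10 N; they snap into the groove (locked) with the nose 23 to 34 mm below this point.
- port_rim (a point): Centre of the mouth of the open outlet's black collar (26 mm outside, 18 mm inside), 3 mm above port. The seat inside is first touched about 1 mm before the lock, then pushes back about 4 N more per mm and turns hard 2 mm past the lock (about 12 N). So a push that stands at 11 N or more with the nose over 22 mm down has most likely passed the teeth; if the tug brings the stem up freely, it has not: push again.
- block (a joint): Vertical movement in m of the manifold's block on its rubber feet: 0 at rest, positive lifted. It gives 0.06 mm per N either way, so a 10 N tug lifts it 0.6 mm and a 25 N push sinks it 1.6 mm.
- spool: Bystander: thread spool 33 mm in diameter, 55 mm tall, standing on the worktop. Origin at the centre of its underside.
- dish: Bystander: round dish of snaps, 68 mm in diameter, 19 mm tall. Origin at the centre of its underside.
- die: Bystander: setting die 22 mm in diameter, 45 mm tall, standing. Origin at the centre of its underside.
Not all that is in view belongs to the job. What is meant by the silencer is not green, and is the larger of those in its own colour.

How it is judged (in metres and radians):
On the way, in this order (a step that is already met when the one before it is completed fails the run):
1. the silencer's stem is pushed into the open outlet to the depth of the lock (z of silencer in the frame of port below -0.0215 m and horizontal distance between silencer and port below 0.004 m), for 0.2 s.
2. the locked silencer is tugged upward hard enough (5 N or more) to lift the block on its feet, and holds (value of joint block above 0.0003 m and z of silencer in the frame of port below -0.0215 m), for 0.1 s.
At the end, for the whole second after the job is handed in: The slim silencer stands locked in the open outlet, its nose at least 21.5 mm below the block's top and within 4 mm of the bore's axis, upright within 0.12 rad, still and released (all of step 1 and angle between silencer's own z axis and vertical below 0.12 rad and linear speed of silencer below 0.01 m/s and contact force between the fingers and silencer below 0.1 N); the robot touches nothing.
It fails at once if the manifold's block is pushed down or pulled up with more than 25 N (1.6 mm on its feet) (value of joint block below -0.0016 m or value of joint block above 0.0016 m).
It fails at once if the threaded silencer leaves its place in the rack (distance of threaded from where it was at the start of the episode above 0.012 m).
It fails at once if a bystander is moved by more than 20 mm (distance of any of spool, dish, die from where it was at the start of the episode above 0.02 m).
It also fails if it takes over 70 s, if anything falls off the work surface, if the arm or the gripper's body presses on something with over 40 N, if the wrist force passes 120 N, or if a joint passes its speed limit or range.

### The arm

A 7-joint arm with a two-finger parallel gripper is mounted at the origin on a cart in front of the work surface, level with it; the furniture and walls round the work are solid. World frame = base frame: x ahead of the robot, y to its left, z up, the work surface at z = 0. Lengths are in mm, angles in rad, forces in N, time in s.
With the tool pointing down it reaches from about 425 to 975 mm from the base axis. Payload 16.7 kg.
Tool frame: the origin (TCP) lies between the finger pads; the fingertips stand 8 mm ahead of it and the grasp point (between the pads) lies 11 mm behind it; z points along the fingers, y is the line along which they close (so a half turn about z gives the same grasp; the last joint's range is limited). The gripper opens to 85 mm and grips with 20 to 120 N. Pads are 22 mm wide; open, the fingers measure 114 mm over their backs; the gripper's body (76 mm by 85 mm) begins 54 mm behind the grasp point. The pads swing forward as they close: fully open they stand 13 mm farther back than shut.
Start: joints at [-1.458, 0.426, 0.074, 1.606, -0.034, 1.111, -0.067], TCP at [174.71, 651.961, 239.302] pointing down, gripper open.
Joint ranges: [-2.85, 2.85], [-0.5, 2.14], [-1.23, 1.37], [0.21, 2.46], [-1.02, 4.16], [0.16, 2.05], [-2.73, 2.73]. Speed limits (rad/s): [1.89, 1.89, 2.39, 2.39, 3.01, 3.01, 3.01].

### API

Orientations are given as a rotation vector (axis times angle).
In Python, from plant import bot, viewer, models gives the robot as it stands. The module is installed in compiled form; this text tells all that it offers.
- The arm moves only by the tool move_arm, never from a script. Its argument "moves" is a list of rows, each a list of 2 entries, a list of its own where there are three numbers: the shift along the tool's x, y, z in cm, then the turn, a rotation vector about the tool's x, y, z in degrees. In form: [[[tx, ty, tz], [ax, ay, az]], ...]. A call has 1 to 5 rows; each row shifts and turns the commanded pose from where the row before left it, along the tool's axes as they then stand; what a row does not reach is not made up. A row lasts 1/10 s, in which the tool goes at most 50 mm and 8.59 degrees, less where a joint would pass 70% of its speed; a pose out of reach is approached as far as the arm can. A call with a gripper value outside its range is refused whole. "jaw" is the closure, from 0 (fully open) to 1 (shut), set as the call begins (left out, the last holds). The fingers move at their own pace and stop on an object; the grip force is fixed at half the most. Time passes only in rows, so rows that do not move let the fingers close. It gives the time, the measured TCP pose, the force, the opening and the grip force at its end, in the units of the state.
- bot.state(): the state, without advancing time (a new reading comes with each control period).
- viewer.grab_frame(name): name is "side" or "top" or "wrist"; returns a dict with "color" (420x560x3 uint8, red, green, blue), "range_z" (420x560 float32, mm along the optical axis (not along the pixel's ray), 0 where there is no reading), "fx", "fy", "cx", "cy" (pixels), "extrinsics" (4x4, takes a point from camera to world coordinates). Camera axes: x right, y up, looking along -z (the intrinsics and any distortion apply to the point x, -y, -z); pixel columns grow to the right and rows downward; lengths in mm; the calibration is good to about 2 mm. A picture is of the moment at which its call begins.
- bot.sign_off(): hands the job in; it is judged then, once.
Trained networks look in a picture, given as the dict that the camera call returned (one of the last four; its "shot" number tells which), for a name from the list of things; names that differ only in an ending like _2 or _b are one class to them, and where a whole thing is asked for, a point or a joint stands for the part that bears it (a point fixed in the world has none). Each returns a list of dicts, best first, with "score" (0 to 1); they miss things now and then, are a little off and sometimes report something else, mostly with a low value. They report only what shows in the picture. A call takes as long as a camera call. They do not tell look-alikes from the thing itself.
- models.look_for(target, picture): "extent" ([left, top, right, bottom] in pixels, round what is visible of it).
- models.silhouettes(target, picture): "mask" (420x560 bool, what is visible of it) and "extent" ([left, top, right, bottom] in pixels, round what is visible of it).
- models.place_of(target, picture): "centre" ([row, column] in pixels: a listed point, or the origin of a listed thing).
The state is a dict: "time": time; "qpos": joint angles; "joint_velocities": joint speeds; "joint_torque": joint torques, N m; "ee_pos": TCP position; "tool_rot": TCP orientation; "force": force on the tool from outside, world axes, zero at the start; "torque": the same for the moment, N m; "finger_gap": opening from 0.0 (shut) to 1.0 (fully open); "grasp_force": force on a finger pad.
Only numpy, scipy, OpenCV 4.12 (cv2) and the standard library are available. Lean on these libraries where they do the work, as an engineer would, in place of code of your own. Each camera call takes 0.05 s, during which the arm holds its last target. There are 200 camera calls.

## Working session

There is one attempt and no reset: what is moved stays moved. The work goes in short steps, Python scripts to look and compute and a tool call to move; the robot and the scene stay as the last step left them, time stands still between calls to the robot, and variables do not carry over. Pictures are saved under pics/ and viewed, at most 10 in all, crops included, and the job is handed in when it is done.

Besides the shell and the picture viewer there is one more tool, called after "Call:" as name(argument=value, ...) on one line, values as JSON. move_arm: Moves the arm, as the interface text tells. Its arguments: {"type":"object","properties":{"moves":{"type":"array"},"jaw":{"type":"number"}},"required":["moves"]}

```bash
mkdir -p pics
cat > h.py <<'E'
import numpy as np, cv2
from plant import bot, viewer, models
def back(f,r,c,z=None):
    """pixel -> world; by range z, mm"""
    r0,c0=int(round(r)),int(round(c))
    if z is None: z=f["range_z"][r0,c0]
    p=np.array([(c-f["cx"])/f["fx"]*z,-(r-f["cy"])/f["fy"]*z,-z,1])
    return (f["extrinsics"]@p)[:3]
def atz(f,r,c,h):
    o=f["extrinsics"][:3,3]; d=back(f,r,c,1000.)-o
    return o+d*(h-o[2])/d[2]
def cloud(f):
    z=f["range_z"]; R,C=np.indices(z.shape)
    P=np.stack([(C-f["cx"])/f["fx"]*z,-(R-f["cy"])/f["fy"]*z,-z],-1)
    return P@f["extrinsics"][:3,:3].T+f["extrinsics"][:3,3]
def save(n,im): cv2.imwrite("pics/"+n,im[...,::-1])
E
python3 - <<'E'
from h import *
s=bot.state(); print(s["ee_pos"],s["tool_rot"],s["force"],s["finger_gap"])
ims=[]
for n in ["top","side"]:
    f=viewer.grab_frame(n); ims.append(f["color"])
    print(n,f["fx"],f["cx"],f["cy"],f["extrinsics"].round(2).tolist(),[k for k in f])
    for t in ["silencer","threaded","rack","manifold","port","port_rim","spool","dish","die"]:
        for d in models.place_of(t,f)[:4]:
            r,c=d["centre"]
            if 0<=r<419 and 0<=c<559: print(t,round(d["score"],2),np.round([r,c],1),back(f,r,c).round(1))
    save(n+"1.png",f["color"])
E
```

```text
[174.59915685 651.59776319 238.59077971] [-4.10078239e-01 -3.11461167e+00  2.09023475e-03] [-0.12156344 -0.03721698  0.00345728] 1.0007595299596441
top 518.6195311908383 285.47612467950796 211.15968205199775 [[0.01, 0.98, -0.21, 376.38], [-1.0, 0.01, -0.01, 238.01], [-0.0, 0.21, 0.98, 913.16], [0.0, 0.0, 0.0, 1.0]] ['color', 'range_z', 'fx', 'fy', 'cx', 'cy', 'extrinsics', 'shot']
silencer 0.7 [309.8 223.2] [394.6 341.8  69.3]
silencer 0.53 [264.8 236.8] [469.7 324.7  41.5]
silencer 0.43 [273.6 187.9] [457.3 412.4  10.1]
silencer 0.25 [206.5 344.3] [573.2 141.2  32.7]
threaded 0.64 [257.7 266.7] [479.  273.5  66. ]
threaded 0.43 [227.3 364.5] [531.5 111.3  60.9]
rack 0.71 [260.8 254.8] [476.2 294.3  45.3]
rack 0.28 [224.  364.6] [536.3 111.6  64.9]
manifold 0.63 [225.9 362.8] [533.3 114.5  64. ]
port 0.65 [206.9 345.2] [574.2 138.8  25. ]
port_rim 0.83 [207.4 344.8] [573.3 139.5  24.8]
spool 0.74 [184.9 266.4] [605.3 276.2  54.8]
dish 0.76 [298.3 332.7] [416.6 161.2   7. ]
die 0.52 [122.5 327. ] [736.8 168.   10.6]
side 434.58516850193314 274.8501829141871 205.54173329791848 [[-0.98, 0.09, -0.16, 419.77], [-0.19, -0.46, 0.87, 980.81], [0.01, 0.88, 0.47, 470.53], [0.0, 0.0, 0.0, 1.0]] ['color', 'range_z', 'fx', 'fy', 'cx', 'cy', 'extrinsics', 'shot']
silencer 0.85 [275.5 349.3] [402.9 351.2   0.5]
silencer 0.77 [292.4 312. ] [462.2 409.5   0.6]
threaded 0.7 [235.2 306.7] [482.2 340.8  68.1]
rack 0.59 [252.8 305.1] [481.6 361.3  45.1]
manifold 0.74 [202.7 292.5] [536.8 138.4  21.3]
port 0.59 [185. 278.] [570.4 134.7  59.7]
port_rim 0.71 [183.3 281.1] [564.1 131.5  62.9]
spool 0.65 [239.6 240.8] [595.6 359.8  56.9]
dish 0.78 [222.6 347.6] [413.5 193.   15.9]
dish 0.66 [240.9 239.3] [597.8 362.3  55.5]
die 0.63 [206.7 206.1] [707.1 221.8  37.5]
```

View pics/top1.png

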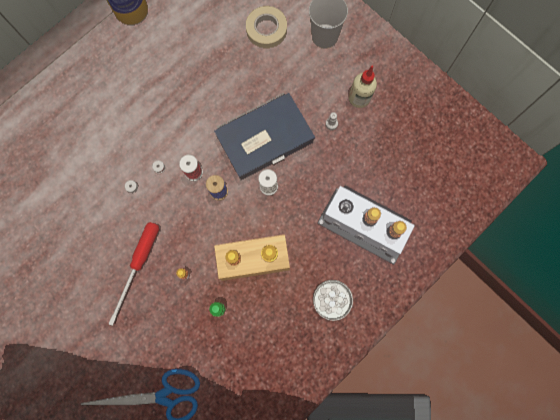

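View pics/side1.png

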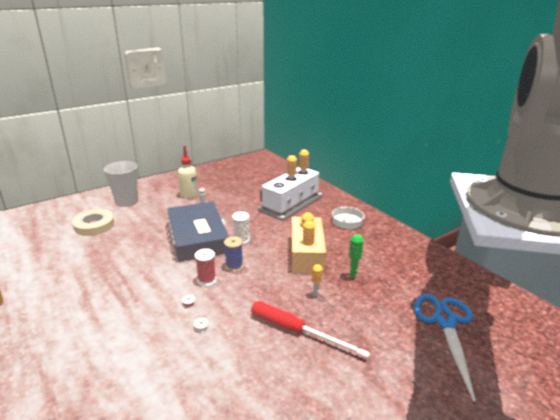

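The top view shows the wooden rack at about (252,257), with brass heads at (232,257) and (269,253). The manifold's open outlet is at (346,206). A small brass silencer stands loose at (182,272) and a green one at (217,309). The side view shows the same things, with the nearer rack silencer at (308,232) looking taller. I'll confirm with an enlarged crop and measure heights.

Run:
```python
from h import *
f=viewer.grab_frame("top"); P=cloud(f)
g=viewer.grab_frame("side"); Q=cloud(g)
a=cv2.resize(f["color"][225:325,165:295],None,fx=3,fy=3,interpolation=2)
b=cv2.resize(g["color"][200:300,260:390],None,fx=3,fy=3,interpolation=2)
save("crop1.png",np.hstack([a,b]))
for n,X,im in [("top",P,f),("side",Q,g)]:
    def st(name,m):
        if m.sum()>3:
            q=X[m]; print(n,name,m.sum(),"med",np.median(q,0).round(1),"mid",((q.min(0)+q.max(0))/2).round(1),"lo",q.min(0).round(1),"hi",q.max(0).round(1))
    near=lambda x,y,r:np.hypot(X[...,0]-x,X[...,1]-y)<r
    z=X[...,2]
    st("rackL>52",near(472,328,22)&(z>52)); st("rackL>80",near(472,328,25)&(z>80))
    st("rackR>52",near(480,268,22)&(z>52)); st("rackR>66",near(480,268,22)&(z>66))
    m=near(476,298,75)&(abs(z-46)<4); st("racktop",m)
    if m.sum()>20: print(cv2.minAreaRect(X[m][:,:2].astype(np.float32)))
    m=near(540,105,95)&(abs(z-62)<4); st("blocktop",m)
    if m.sum()>20: print(cv2.minAreaRect(X[m][:,:2].astype(np.float32)))
    for t in ["port","port_rim"]:
        for d in models.place_of(t,im)[:1]:
            print(n,t,d["score"],atz(im,*d["centre"],62 if t=="port" else 65).round(1))
```

```text
top rackL>52 179 med [476.9 327.9  84.7] mid [478.5 329.2  72.2] lo [467.3 318.3  53.9] hi [489.6 340.   90.4]
top rackL>80 140 med [477.9 328.7  85.7] mid [478.6 329.5  85.5] lo [468.  319.   80.5] hi [489.2 340.   90.4]
top rackR>52 218 med [486.5 269.8  65.7] mid [488.4 270.3  62.4] lo [474.9 256.9  52.1] hi [501.9 283.7  72.8]
top rackR>66 101 med [488.  269.8  68.6] mid [487.6 269.7  69.5] lo [476.9 259.9  66.2] hi [498.3 279.6  72.8]
top racktop 1948 med [481.1 301.   45.7] mid [483.7 299.5  46. ] lo [447.2 236.8  42. ] hi [520.3 362.3  49.9]
((483.558837890625, 299.90997314453125), (56.495792388916016, 119.87310791015625), 8.935490608215332)
top blocktop 2156 med [544.3 110.8  61.6] mid [544.7 102.8  62. ] lo [488.4  30.3  58.1] hi [600.9 175.3  66. ]
((544.7637939453125, 102.92605590820312), (140.15689086914062, 55.15487289428711), 61.42798614501953)
top port 0.72 [565.6 142.8  62. ]
top port_rim 0.84 [569.7 142.9  65. ]
side rackL>52 262 med [480.2 337.6  72.7] mid [481.1 333.3  71.1] lo [469.9 323.9  52.1] hi [492.4 342.7  90.1]
side rackL>80 85 med [480.7 335.3  85.2] mid [480.7 332.4  85.1] lo [471.  323.9  80.1] hi [490.5 340.8  90.1]
side rackR>52 97 med [489.6 275.6  66.7] mid [488.8 272.8  62.6] lo [476.2 263.1  53.5] hi [501.4 282.6  71.7]
side rackR>66 53 med [490.  274.5  69.4] mid [490.  274.1  68.9] lo [480.6 266.   66.1] hi [499.5 282.2  71.7]
side racktop 792 med [482.1 324.6  46.8] mid [485.7 301.   46. ] lo [449.5 238.3  42.1] hi [522.  363.7  50. ]
((485.6069030761719, 299.4389953613281), (56.011192321777344, 124.22190856933594), 8.761995315551758)
side blocktop 622 med [550.1 120.9  62.8] mid [546.6 108.9  62.1] lo [490.7  39.3  58.1] hi [602.6 178.6  66. ]
((547.3362426757812, 103.47708129882812), (144.32827758789062, 56.964046478271484), 61.770267486572266)
side port 0.71 [568.3 130.3  62. ]
side port_rim 0.56 [561.6 126.6  65. ]
```

View pics/crop1.png

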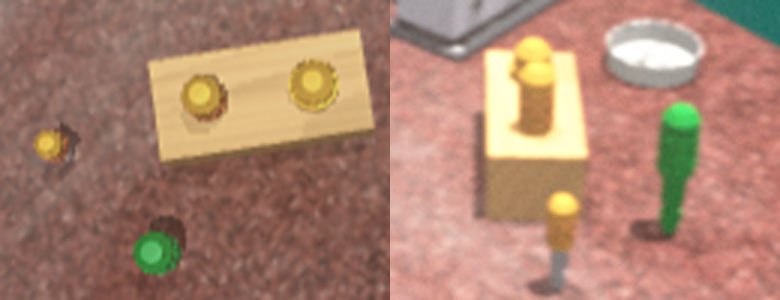

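The left rack silencer, at top px (232,257), is the target. It is brass, slim and 88–90 mm high at about (479.6, 329.4). The other rack one at (269,253) is flanged and only 70 mm high, so it is the threaded one. The green one (217,309) and the small loose brass one (182,272) are decoys. The port from the block fit is at about (567, 142.5). Next I move above the slim silencer and turn the tool so the jaws close across the manifold row.

Call:
move_arm(moves=[[[-3.15,-1.94,0],[0,0,0]],[[-3.15,-1.94,0],[0,0,0]],[[-3.15,-1.94,0],[0,0,0]],[[-3.15,-1.94,0],[0,0,0]],[[-3.15,-1.94,0],[0,0,0]]], jaw=0.4)

```text
time: 1.8
ee_pos: [302.6, 516.3, 239.4]
tool_rot: [0.41, 3.115, 0.0]
force: [0.4, 0.3, 0.3]
finger_gap: 0.602
grasp_force: 0.0
```

Call:
move_arm(moves=[[[-3.15,-1.94,0],[0,0,0]],[[-3.15,-1.94,0],[0,0,0]],[[-3.15,-1.94,0],[0,0,0]],[[-3.15,-1.94,0],[0,0,0]],[[-3.15,-1.94,0],[0,0,0]]])

```text
time: 2.3
ee_pos: [429.6, 381.9, 239.5]
tool_rot: [0.41, 3.115, 0.001]
force: [0.7, -0.1, 0.1]
finger_gap: 0.601
grasp_force: 0.0
```

Call:
move_arm(moves=[[[-3.15,-1.94,0],[0,0,0]],[[-3.15,-1.94,0],[0,0,8]],[[0,0,0],[0,0,8]],[[0,0,0],[0,0,8]],[[0,0,0],[0,0,8]]])

```text
time: 2.8
ee_pos: [479.8, 328.9, 239.4]
tool_rot: [1.262, 2.877, 0.0]
force: [0.2, -0.3, 0.4]
finger_gap: 0.596
grasp_force: 0.0
```

Call:
move_arm(moves=[[[0,0,0],[0,0,8]],[[0,0,0],[0,0,8]],[[0,0,0],[0,0,8]],[[0,0,0],[0,0,8]],[[0,0,0],[0,0,8]]])

```text
time: 3.3
ee_pos: [479.6, 329.3, 239.4]
tool_rot: [-2.169, -2.273, -0.0]
force: [-0.9, 0.6, -0.2]
finger_gap: 0.599
grasp_force: 0.0
```

Call:
move_arm(moves=[[[0,0,0],[0,0,8]],[[0,0,0],[0,0,8]],[[0,0,0],[0,0,8]],[[0,0,0],[0,0,7.5]],[[0,0,0],[0,0,0]]])

```text
time: 3.8
ee_pos: [479.5, 329.4, 239.3]
tool_rot: [2.702, 1.603, 0.0]
force: [-0.6, 0.2, 0.2]
finger_gap: 0.602
grasp_force: 0.0
```

Run:
```python
from h import *
f=viewer.grab_frame("wrist"); X=cloud(f); z=X[...,2]
save("w1.png",f["color"]); print(f["extrinsics"].round(2).tolist())
near=lambda x,y,r:np.hypot(X[...,0]-x,X[...,1]-y)<r
for nm,m in [("head",near(479.6,329.4,20)&(z>75)&(z<95)),("rack",near(484,300,75)&(abs(z-46)<4)),("block",near(545,103,95)&(abs(z-62)<4))]:
    if m.sum()>10:
        q=X[m]; print(nm,m.sum(),((q.min(0)+q.max(0))/2).round(1),q.max(0).round(1),cv2.minAreaRect(q[:,:2].astype(np.float32)))
for t in ["silencer","port","port_rim"]:
    for d in models.place_of(t,f)[:3]: print(t,d["score"],d["centre"],atz(f,*d["centre"],{"silencer":4,"port":62,"port_rim":65}[t]).round(1))
```

```text
[[0.88, 0.46, 0.14, 516.0], [-0.48, 0.84, 0.26, 395.39], [0.0, -0.3, 0.96, 374.9], [0.0, 0.0, 0.0, 1.0]]
head 418 [480.7 329.4  83.1] [491.3 340.3  90.9] ((480.43524169921875, 329.4425354003906), (21.039363861083984, 20.986268997192383), 71.25774383544922)
rack 4382 [485.3 300.1  46. ] [522.3 363.1  49.9] ((485.1732482910156, 299.4896240234375), (56.27438735961914, 120.56181335449219), 9.230997085571289)
block 1717 [546.9 110.3  62. ] [603.7 177.   66. ] ((546.3425903320312, 102.71871948242188), (141.91159057617188, 55.15776062011719), 61.32358932495117)
silencer 0.88 [194.8, 213.6] [395.3 353.8   4. ]
silencer 0.84 [178.1, 286.2] [482.6 329.7   4. ]
port 0.83 [294.3, 432.6] [569.8 142.8  62. ]
port_rim 0.82 [299.8, 430.8] [565.  139.5  65. ]
```

View pics/w1.png

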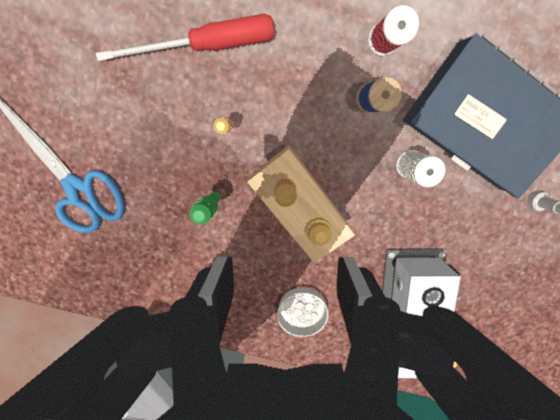

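The wrist view shows the slim head at (286,192) between the open fingers, with the way down clear. The head measures (480.4, 329.4), so the tool is aligned within 1 mm. Next I descend and grip.

Call:
move_arm(moves=[[[0,0,4],[0,0,0]],[[0,0,4],[0,0,0]],[[0,0,4],[0,0,0]],[[0,0,3],[0,0,0]],[[0,0,2],[0,0,0]]])

```text
time: 4.5
ee_pos: [478.8, 328.6, 67.0]
tool_rot: [2.698, 1.609, -0.004]
force: [1.1, 0.1, 0.3]
finger_gap: 0.596
grasp_force: 0.0
```

Call:
move_arm(moves=[[[0,0,0.6],[0,0,0]],[[0,0,0],[0,0,0]]])

```text
time: 4.7
ee_pos: [479.5, 328.9, 62.9]
tool_rot: [2.699, 1.607, -0.002]
force: [0.5, -0.1, 0.6]
finger_gap: 0.602
grasp_force: 0.0
```

Call:
move_arm(moves=[[[0,0,0],[0,0,0]],[[0,0,0],[0,0,0]],[[0,0,0],[0,0,0]],[[0,0,0],[0,0,0]],[[0,0,0],[0,0,0]]], jaw=1.0)

```text
time: 5.2
ee_pos: [480.2, 329.8, 64.7]
tool_rot: [-2.699, -1.606, -0.003]
force: [-0.3, -1.1, 7.6]
finger_gap: 0.234
grasp_force: 58.3
```

Call:
move_arm(moves=[[[0,0,0],[0,0,0]],[[0,0,0],[0,0,0]],[[0,0,0],[0,0,0]],[[0,0,0],[0,0,0]]])

```text
time: 5.6
ee_pos: [480.2, 329.8, 64.7]
tool_rot: [-2.699, -1.606, -0.003]
force: [0.1, -1.1, 7.1]
finger_gap: 0.232
grasp_force: 58.3
```

Call:
move_arm(moves=[[[0,0,-1],[0,0,0]],[[0,0,-3],[0,0,0]],[[0,0,-3.5],[0,0,0]],[[0,0,-3.5],[0,0,0]],[[0,0,-3],[0,0,0]]])

```text
time: 6.1
ee_pos: [479.8, 329.1, 206.2]
tool_rot: [-2.7, -1.606, -0.002]
force: [-0.3, 0.1, -0.8]
finger_gap: 0.236
grasp_force: 58.8
```

Call:
move_arm(moves=[[[-2.44,3.34,0],[0,0,0]],[[-2.44,3.34,0],[0,0,0]],[[-2.44,3.34,0],[0,0,0]],[[-2.44,3.34,0],[0,0,0]],[[-2.44,3.34,0],[0,0,0]]])

```text
time: 6.6
ee_pos: [568.6, 140.8, 204.6]
tool_rot: [-2.7, -1.606, -0.002]
force: [0.2, 0.5, -1.2]
finger_gap: 0.235
grasp_force: 58.8
```

Call:
move_arm(moves=[[[0,0,0],[0,0,0]],[[0,0,0],[0,0,0]],[[0,0,0],[0,0,0]]])

```text
time: 6.9
ee_pos: [567.8, 143.3, 203.8]
tool_rot: [-2.699, -1.607, -0.001]
force: [-0.0, 0.9, -0.7]
finger_gap: 0.235
grasp_force: 58.8
```

Run:
```python
from h import *
s=bot.state(); T=np.array(s["ee_pos"]); print(T,s["tool_rot"],s["force"])
ims=[]
for n in ["side","wrist","top"]:
    f=viewer.grab_frame(n); X=cloud(f); z=X[...,2]
    r=np.hypot(X[...,0]-567.5,X[...,1]-142.5)
    for lo,hi in [(140,150),(150,158),(165,183)]:
        m=(r<22)&(z>lo)&(z<hi)
        if m.sum()>3: q=X[m]; print(n,lo,hi,m.sum(),"med",np.median(q,0).round(1),"lo",q.min(0).round(1),"hi",q.max(0).round(1))
    for t in ["silencer","port","port_rim"]:
        for d in models.place_of(t,f)[:2]: print(n,t,round(d["score"],2),np.round(d["centre"],1),atz(f,*d["centre"],{"silencer":T[2]-59-1.4,"port":62,"port_rim":65}[t]).round(1))
    if n=="side": ims.append(cv2.resize(f["color"][80:240,200:360],(400,400),interpolation=2))
    if n=="wrist": ims.append(cv2.resize(f["color"],(533,400)))
save("h1.png",cv2.resize(np.hstack(ims),None,fx=.85,fy=.85))
```

```text
[567.78954379 143.27663406 203.79340095] [-2.69863794e+00 -1.60734537e+00 -6.64187267e-04] [-0.04198324  0.93437296 -0.73720059]
side 140 150 9 med [568.8 147.5 147.2] lo [564.7 144.4 146. ] hi [573.2 148.7 149.7]
side 150 158 24 med [567.5 147.9 155. ] lo [563.  140.1 150.6] hi [573.8 151.1 157.4]
side 165 183 53 med [566.7 148.7 173.8] lo [562.5 145.1 165.1] hi [573.4 151.6 183. ]
side silencer 0.83 [277.9 351.4] [405.3 546.9 143.4]
side silencer 0.79 [145.3 278.8] [573.4 112.9 143.4]
side port 0.92 [186.7 280.1] [563.6 146.9  62. ]
side port_rim 0.73 [183.2 281.9] [561.7 135.   65. ]
wrist 140 150 8 med [570.4 147.1 146.5] lo [566.3 145.5 144.6] hi [572.3 147.8 149.1]
wrist 150 158 119 med [570.7 147.5 156.4] lo [562.1 140.1 151.2] hi [574.7 150.  157.9]
wrist 165 183 154 med [571.1 148.8 170.5] lo [562.8 142.5 165. ] hi [575.  150.2 177.1]
wrist silencer 0.89 [87.7 34.1] [483.  291.3 143.4]
wrist silencer 0.81 [233.3 284.9] [568.1 142.4 143.4]
wrist port 0.75 [203.4 284.2] [566.5 140.6  62. ]
wrist port_rim 0.71 [208.1 281.8] [562.9 138.5  65. ]
top silencer 0.58 [273.9 188. ] [444.9 386.5 143.4]
top silencer 0.57 [309.1 219.8] [394.  337.7 143.4]
top port 0.94 [206.6 344.2] [566.4 144.6  62. ]
top port_rim 0.89 [206.7 346.3] [565.6 141.4  65. ]
```

View pics/h1.png

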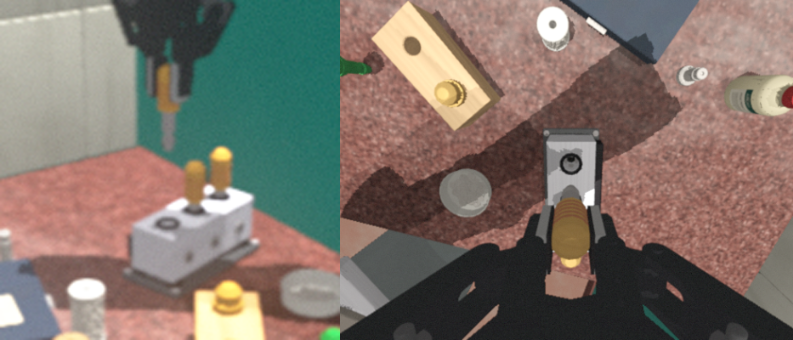

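The side view shows the silencer hanging upright in the jaws above the open outlet. In the wrist view the collar ring is at about (284,203), free of debris, and the stem hangs in front of it. I'll measure the nose-to-collar offset precisely.

Run:
```python
from h import *
from scipy.optimize import least_squares
T=np.array(bot.state()["ee_pos"]); print(T)
fs={n:viewer.grab_frame(n) for n in ["wrist","side","top"]}
for n,f in fs.items():
    X=cloud(f); z=X[...,2]
    # collar ring: dark pixels near the port
    v=f["color"].max(-1); r=np.hypot(X[...,0]-567,X[...,1]-142)
    m=((v<80)&(r<22)&(z>30)&(z<75)).astype(np.uint8)
    cs,_=cv2.findContours(m,cv2.RETR_EXTERNAL,cv2.CHAIN_APPROX_NONE)
    c=max(cs,key=len) if cs else []
    if len(c)>=5:
        (x,y),ax,an=cv2.fitEllipse(c); print(n,"ring",(round(y,1),round(x,1)),np.round(ax,1),atz(f,y,x,64).round(1), "exp px",26*f["fx"]/np.median(f["range_z"][m>0]))
    m=(abs(z-65)<1.3)&(r<14)
    m2=(r<60)&(abs(z-62)<3)
    if m2.sum()>50: print(n,"block",cv2.minAreaRect(X[m2][:,:2].astype(np.float32)))
    for lo,hi,R in [(165,184,7),(186,230,11)]:
        m=(r<16)&(z>lo)&(z<hi)
        if m.sum()<15: continue
        q=X[m]; cam=f["extrinsics"][:2,3]; d=cam-[567,142]; d/=np.linalg.norm(d)
        s=least_squares(lambda p:np.hypot(q[:,0]-p[0],q[:,1]-p[1])-R,np.median(q,0)[:2]-R*d,loss="soft_l1")
        print(n,"stem",lo,m.sum(),s.x.round(1),"rms",np.sqrt(np.mean(s.fun**2)).round(2))
    m=(r<14)&(z>125)&(z<165)
    if m.sum(): print(n,"lowest z",np.sort(z[m])[:4].round(1))
```

```text
[568.08533235 142.37170172 203.27403668]
wrist ring (201.2, 284.2) [25.6 26.7] [568.1 141.9  64. ] exp px 28.765188
wrist block ((560.6481323242188, 128.69647216796875), (81.06808471679688, 54.194976806640625), 61.34246063232422)
wrist stem 165 158 [568.2 141.7] rms 0.21
wrist stem 186 3441 [567.9 141.6] rms 3.49
wrist lowest z [144.7 145.5 145.6 146.2]
side block ((560.3934326171875, 128.35377502441406), (86.3959732055664, 57.643802642822266), 63.11542510986328)
side stem 165 52 [568.6 141.6] rms 1.35
side stem 186 208 [568.7 142.2] rms 2.43
side lowest z [144.8 144.8 145.4 146.3]
top block ((557.979736328125, 127.24288940429688), (84.88491821289062, 54.61258316040039), 61.96879577636719)
```

The stem axis (568.2,141.7) and collar centre (568.1,141.9) agree within 0.3 mm, and the nose is about 80 mm above the block. I'll lower straight down to just above the outlet.

Call:
move_arm(moves=[[[0,0,2.5],[0,0,0]],[[0,0,2.5],[0,0,0]],[[0,0,2],[0,0,0]],[[0,0,0],[0,0,0]],[[0,0,0],[0,0,0]]])

```text
time: 8.15
ee_pos: [568.3, 142.1, 133.7]
tool_rot: [2.7, 1.606, -0.001]
force: [0.0, 0.0, -1.6]
finger_gap: 0.234
grasp_force: 58.8
```

Call:
move_arm(moves=[[[0,0,0.4],[0,0,0]],[[0,0,0.4],[0,0,0]],[[0,0,0.4],[0,0,0]],[[0,0,0],[0,0,0]]])

```text
time: 8.55
ee_pos: [567.9, 142.3, 121.0]
tool_rot: [-2.7, -1.606, 0.001]
force: [0.3, 0.4, -0.4]
finger_gap: 0.232
grasp_force: 58.8
```

Call:
move_arm(moves=[[[0,0,0.3],[0,0,0]],[[0,0,0.3],[0,0,0]],[[0,0,0],[0,0,0]]])

```text
time: 8.85
ee_pos: [567.9, 142.3, 114.9]
tool_rot: [-2.7, -1.606, 0.001]
force: [0.4, 0.0, -1.2]
finger_gap: 0.234
grasp_force: 58.8
```

Call:
move_arm(moves=[[[0,0,0.2],[0,0,0]],[[0,0,0.2],[0,0,0]],[[0,0,0],[0,0,0]]])

```text
time: 9.15
ee_pos: [568.0, 142.3, 111.0]
tool_rot: [-2.7, -1.606, 0.001]
force: [-0.1, -0.0, -0.6]
finger_gap: 0.234
grasp_force: 58.8
```

Call:
move_arm(moves=[[[0,0,0.2],[0,0,0]],[[0,0,0.2],[0,0,0]],[[0,0,0],[0,0,0]]])

```text
time: 9.45
ee_pos: [567.9, 142.3, 107.0]
tool_rot: [-2.7, -1.606, 0.001]
force: [-0.5, -0.0, -0.8]
finger_gap: 0.235
grasp_force: 58.9
```

Call:
move_arm(moves=[[[0,0,0.15],[0,0,0]],[[0,0,0.15],[0,0,0]],[[0,0,0],[0,0,0]]])

```text
time: 9.75
ee_pos: [568.1, 142.4, 104.2]
tool_rot: [-2.7, -1.606, 0.0]
force: [-0.4, 1.6, 0.0]
finger_gap: 0.232
grasp_force: 59.0
```

Call:
move_arm(moves=[[[0,0,0.15],[0,0,0]],[[0,0,0],[0,0,0]]])

```text
time: 9.95
ee_pos: [568.2, 142.3, 102.8]
tool_rot: [2.7, 1.606, 0.0]
force: [0.7, 0.5, 0.1]
finger_gap: 0.236
grasp_force: 59.1
```

Call:
move_arm(moves=[[[0,0,0.15],[0,0,0]],[[0,0,0],[0,0,0]]])

```text
time: 10.15
ee_pos: [568.2, 142.3, 101.2]
tool_rot: [2.7, 1.606, 0.0]
force: [-0.1, -0.1, 1.1]
finger_gap: 0.234
grasp_force: 59.1
```

Call:
move_arm(moves=[[[0,0,0.15],[0,0,0]],[[0,0,0],[0,0,0]]])

```text
time: 10.35
ee_pos: [568.1, 142.3, 99.7]
tool_rot: [2.7, 1.606, -0.0]
force: [-0.3, 0.1, 1.8]
finger_gap: 0.232
grasp_force: 59.1
```

Call:
move_arm(moves=[[[0,0,0.15],[0,0,0]],[[0,0,0],[0,0,0]]])

```text
time: 10.55
ee_pos: [568.1, 142.3, 98.2]
tool_rot: [2.7, 1.606, -0.0]
force: [0.2, -0.0, 2.4]
finger_gap: 0.232
grasp_force: 59.2
```

Call:
move_arm(moves=[[[0,0,0.15],[0,0,0]],[[0,0,0],[0,0,0]]])

```text
time: 10.75
ee_pos: [568.0, 142.3, 96.6]
tool_rot: [2.7, 1.606, -0.0]
force: [0.7, 0.0, 0.9]
finger_gap: 0.233
grasp_force: 59.0
```

Call:
move_arm(moves=[[[0,0,0.15],[0,0,0]],[[0,0,0],[0,0,0]]])

```text
time: 10.95
ee_pos: [567.9, 142.3, 95.0]
tool_rot: [2.7, 1.606, -0.001]
force: [1.0, -0.3, -0.3]
finger_gap: 0.234
grasp_force: 58.9
```

Call:
move_arm(moves=[[[0,0,0.1],[0,0,0]],[[0,0,0],[0,0,0]]])

```text
time: 11.15
ee_pos: [568.0, 142.3, 94.1]
tool_rot: [-2.7, -1.606, 0.0]
force: [0.1, 0.7, -1.1]
finger_gap: 0.236
grasp_force: 58.9
```

Call:
move_arm(moves=[[[0,0,0.1],[0,0,0]],[[0,0,0],[0,0,0]]])

```text
time: 11.35
ee_pos: [568.1, 142.4, 93.4]
tool_rot: [-2.7, -1.606, -0.0]
force: [-0.7, 0.6, 4.4]
finger_gap: 0.234
grasp_force: 59.5
```

Call:
move_arm(moves=[[[0,0,0.1],[0,0,0]],[[0,0,0],[0,0,0]]])

```text
time: 11.55
ee_pos: [568.2, 142.4, 92.5]
tool_rot: [-2.7, -1.606, -0.0]
force: [-2.1, 1.3, 9.0]
finger_gap: 0.236
grasp_force: 59.8
```

Call:
move_arm(moves=[[[0,0,0.1],[0,0,0]],[[0,0,0],[0,0,0]]])

```text
time: 11.75
ee_pos: [568.3, 142.5, 91.7]
tool_rot: [-2.7, -1.606, -0.001]
force: [-2.9, 0.9, 10.2]
finger_gap: 0.23
grasp_force: 60.1
```

Call:
move_arm(moves=[[[0,0,0.1],[0,0,0]],[[0,0,0],[0,0,0]]])

```text
time: 11.95
ee_pos: [568.4, 142.5, 90.9]
tool_rot: [-2.7, -1.606, -0.001]
force: [-3.0, 0.7, 13.1]
finger_gap: 0.234
grasp_force: 60.5
```

Call:
move_arm(moves=[[[0,0,0.05],[0,0,0]],[[0,0,0],[0,0,0]]])

```text
time: 12.15
ee_pos: [568.5, 142.5, 90.6]
tool_rot: [-2.7, -1.606, -0.001]
force: [-3.7, 0.5, 15.9]
finger_gap: 0.234
grasp_force: 60.8
```

It now stands at 16 N with the nose about 32 mm down, so it is probably past the teeth. Next is the tug.

Call:
move_arm(moves=[[[0,0,-0.1],[0,0,0]],[[0,0,-0.1],[0,0,0]],[[0,0,0],[0,0,0]]])

```text
time: 12.45
ee_pos: [568.3, 142.4, 92.3]
tool_rot: [-2.7, -1.606, -0.001]
force: [-2.4, 1.1, 7.7]
finger_gap: 0.233
grasp_force: 59.9
```

Call:
move_arm(moves=[[[0,0,-0.05],[0,0,0]],[[0,0,0],[0,0,0]]])

```text
time: 12.65
ee_pos: [568.2, 142.4, 92.7]
tool_rot: [-2.7, -1.606, -0.001]
force: [-2.3, -0.0, 7.3]
finger_gap: 0.233
grasp_force: 59.8
```

Call:
move_arm(moves=[[[0,0,-0.05],[0,0,0]],[[0,0,0],[0,0,0]]])

```text
time: 12.85
ee_pos: [568.2, 142.4, 93.1]
tool_rot: [-2.7, -1.606, -0.001]
force: [-1.4, 0.8, 5.8]
finger_gap: 0.233
grasp_force: 59.6
```

Call:
move_arm(moves=[[[0,0,-0.1],[0,0,0]],[[0,0,0],[0,0,0]]])

```text
time: 13.05
ee_pos: [568.1, 142.4, 93.9]
tool_rot: [-2.7, -1.606, 0.0]
force: [-1.1, -0.0, 3.9]
finger_gap: 0.235
grasp_force: 59.3
```

Call:
move_arm(moves=[[[0,0,-0.05],[0,0,0]],[[0,0,0],[0,0,0]]])

```text
time: 13.25
ee_pos: [568.0, 142.3, 94.2]
tool_rot: [2.7, 1.606, -0.0]
force: [0.6, 0.4, -0.9]
finger_gap: 0.233
grasp_force: 58.9
```

Call:
move_arm(moves=[[[0,0,-0.05],[0,0,0]],[[0,0,0],[0,0,0]]])

```text
time: 13.45
ee_pos: [567.9, 142.3, 94.6]
tool_rot: [2.7, 1.606, -0.001]
force: [0.3, 1.8, -6.1]
finger_gap: 0.234
grasp_force: 58.8
```

The stem resists the pull, so I continue gently to about 10 N.

Call:
move_arm(moves=[[[0,0,-0.03],[0,0,0]],[[0,0,0],[0,0,0]]])

```text
time: 13.65
ee_pos: [567.9, 142.2, 94.8]
tool_rot: [2.7, 1.606, -0.001]
force: [1.4, 0.3, -10.7]
finger_gap: 0.236
grasp_force: 58.9
```

Call:
move_arm(moves=[[[0,0,-0.02],[0,0,0]],[[0,0,0],[0,0,0]]])

```text
time: 13.85
ee_pos: [567.8, 142.3, 95.0]
tool_rot: [-2.7, -1.606, 0.001]
force: [1.9, 0.5, -12.5]
finger_gap: 0.227
grasp_force: 59.0
```

The lock holds at 12 N. I'll relax to zero force and release.

Call:
move_arm(moves=[[[0,0,0],[0,0,0]],[[0,0,0.05],[0,0,0]],[[0,0,0.06],[0,0,0]],[[0,0,0],[0,0,0]]])

```text
time: 14.25
ee_pos: [568.1, 142.4, 94.4]
tool_rot: [-2.7, -1.606, -0.0]
force: [-1.4, 0.4, -4.3]
finger_gap: 0.232
grasp_force: 59.9
```

Call:
move_arm(moves=[[[0,0,0],[0,0,0]],[[0,0,0],[0,0,0]],[[0,0,0],[0,0,0]],[[0,0,0],[0,0,0]],[[0,0,0],[0,0,0]]], jaw=0.4)

```text
time: 14.75
ee_pos: [568.2, 142.3, 94.3]
tool_rot: [2.7, 1.606, 0.0]
force: [0.2, -0.2, 0.8]
finger_gap: 0.602
grasp_force: 0.0
```

Call:
move_arm(moves=[[[0,0,-1],[0,0,0]],[[0,0,-3],[0,0,0]],[[0,0,-4],[0,0,0]],[[0,0,-3],[0,0,0]],[[0,0,0],[0,0,0]]])

```text
time: 15.25
ee_pos: [570.1, 142.5, 208.8]
tool_rot: [2.7, 1.605, 0.01]
force: [0.2, -0.2, -0.1]
finger_gap: 0.602
grasp_force: 0.0
```

Run:
```python
from h import *
s=bot.state(); print(s["ee_pos"],s["force"],s["finger_gap"],s["grasp_force"])
ims=[]
for n in ["side","wrist"]:
    f=viewer.grab_frame(n); X=cloud(f); z=X[...,2]; r=np.hypot(X[...,0]-568,X[...,1]-142)
    m=(r<16)&(z>76)&(z<130); q=X[m]
    print(n,m.sum(),q.max(0).round(1),((q.min(0)+q.max(0))/2).round(1))
    ims.append(cv2.resize(f["color"][80:240,200:360],(380,380),interpolation=2) if n=="side" else cv2.resize(f["color"],(400,380)))
save("end.png",np.hstack(ims))
```

```text
[570.08112908 142.53078037 208.81062639] [ 0.23797276 -0.23129765 -0.09240913] 0.6023300254751175 0.0
side 202 [580.4 156.6 119. ] [569.1 146.3  97.7]
wrist 855 [579.7 153.6 119.7] [568.9 142.7  98.2]
```

View pics/end.png

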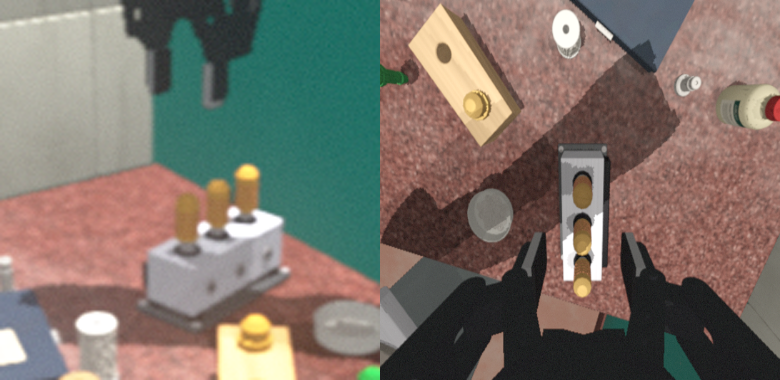

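The side crop shows the silencer upright in the outlet at (187,222), level with its neighbours. Its top at about 119 mm puts the nose about 27 mm down. The gripper is clear and the threaded silencer is still in the rack, so I'm handing in.

```bash
python3 -c "
from plant import bot
print(bot.sign_off())"
```

```text
the job is handed in; nothing more can be done
None
```

The slim silencer is locked upright in the open outlet with its nose about 27 mm down; the push peaked near 16 N, it held a tug of about 12 N, it was released, and the job is handed in (no verdict was returned).

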